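Set up the dowel drilling jig

ROBOT

A 6-joint arm with a two-finger parallel gripper is mounted at the origin on the work surface. World frame = base frame: x ahead of the robot, y to its left, z up, the work surface at z = 0. Lengths are in m, angles in rad, forces in N, time in s.
With the tool pointing down it reaches from about 0.4 to 0.825 m from the base axis. Payload 7 kg.
Tool frame: the origin (TCP) lies on the centre line of the jaws, within the pads' length; the fingertips stand 25 mm ahead of it and the grasp point (between the pads) lies 6 mm ahead of it; z points along the fingers, y is the line along which they close (so a half turn about z gives the same grasp; the last joint's range is limited). The gripper opens to 88 mm and grips with 3 to 60 N. Pads are 19 mm wide; open, the fingers measure 130 mm over their backs; the gripper's body (78 mm by 193 mm) begins 47 mm behind the grasp point.
Start: joints at [1.629, 0.359, 0.012, 0, -1.224, -0.288], TCP at [0.154, 0.657, 0.252] pointing down, gripper open.
Joint ranges: [-3.07, 3.07], [-1.43, 2.12], [-1.02, 1.25], [-3.03, 1.67], [-3.05, -0], [-3.03, 3.03]. Speed limits (rad/s): [2.39, 2.39, 3.01, 3.14, 3.14, 3.14].

INTERFACE

Orientations are given as [roll, pitch, yaw] about the fixed x, y, z axes, in that order (R = Rz(yaw) Ry(pitch) Rx(roll)).
In Python, from station import readout, vision, arm gives the robot as it stands. The module is installed in compiled form; this text tells all that it offers.
- The arm moves only by the tool carry_out, never from a script. Its argument "commands" is a list of rows, each an object with "dp": the shift along the tool's x, y, z in m, a list of three; "rotation": the turn, a rotation vector about the tool's x, y, z in degrees, a list of three. In form: [{"dp": [dx, dy, dz], "rotation": [wx, wy, wz]}, ...]. A call has 1 to 8 rows; each row shifts and turns the commanded pose from where the row before left it, along the tool's axes as they then stand; what a row does not reach is not made up. A row lasts 1/8 s, in which the tool goes at most 62.5 mm and 10.7 degrees, less where a joint would pass 70% of its speed; a pose out of reach is approached as far as the arm can. A call with a gripper value outside its range is refused whole. "grip" is the finger opening in m, from 0 to 0.0876, set as the call begins (left out, the last holds). The fingers move at their own pace and stop on an object; "force" is the grip in N (left out, the last holds). Time passes only in rows, so rows that do not move let the fingers close. It gives the time, the measured TCP pose, the force, the opening and the grip force at its end, in the units of the state.
- readout.get_state(): the state, without advancing time (a new reading comes with each control period).
- vision.grab_frame(name): name is "side" or "top" or "wrist"; returns (picture, depth): 400x640x3 uint8, red, green, blue; 400x640 float32, m along the optical axis (not along the pixel's ray), 0 where there is no reading.
- vision.calibration(name): a dict with "fovy" (degrees; the focal length in pixels is half the picture's height over the tangent of half this angle, whatever the lens; pixels are square), "cx", "cy" (the principal point, pixels), "dist" ([k1, k2, p1, p2, k3] as OpenCV has them; the pictures are not rectified), "origin" and "attitude" of the camera in the world; the wrist camera has in their place "mount" (4x4, takes a point from camera to tool coordinates, whose origin is the TCP and whose axes are the flange's). Camera axes: x right, y down, z forward; pixel columns grow to the right and rows downward; lengths in m; the calibration is good to about 2 mm. A picture is of the moment at which its call begins: read the wrist's pose just before it. calibration takes no time and is no camera call.
- arm.job_done(): hands the job in; it is judged then, once.
Trained networks look in the newest picture that a camera, given by its name, has taken for a name from the list of things; names that differ only in an ending like _2 or _b are one class to them, and where a whole thing is asked for, a point or a joint stands for the part that bears it (a point fixed in the world has none). Each returns a list of dicts, best first, with "score" (0 to 1); they miss things now and then, are a little off and sometimes report something else, mostly with a low value. They report only what shows in the picture. A call takes as long as a camera call. They do not tell look-alikes from the thing itself.
- vision.trace(label, camera): "pixels" (400x640 bool, what is visible of it) and "position" ([row, column] in pixels, amid what is visible of it).
The state is a dict: "t": time; "q": joint angles; "qd": joint speeds; "joint_efforts": joint torques, N m; "eef_pos": TCP position; "ee_rot": TCP orientation; "force": force on the tool from outside, world axes, zero at the start; "moment": the same for the moment, N m; "width": finger opening in m; "gripper_force": force on a finger pad.
Only numpy, scipy, OpenCV 4.12 (cv2) and the standard library are available. Lean on these libraries where they do the work, as an engineer would, in place of code of your own. Each camera call takes 0.05 s, during which the arm holds its last target. There are 200 camera calls.

TASK

Set up the drilling jig on the craft table for the next hole: push the wooden dowel along its V-groove until its end touches the dark end stop, and draw the flat steel bush plate towards you (its black rubber pad is there to press down on and pull by) until its nose is fully home against the front bar and the brass bushes stand over the dowel. Leave the dowel lying seated in its groove against the stop, and do not disturb the other things on the table.

Things in the scene. Friction and masses are not known exactly. Their poses are not given: they have to be found in the camera images.
- jig: drilling jig on a plywood board, fixed to the table. Origin at table height; x points from its front bar to its rear, away from the robot, y left along its V-groove. Board: x -115 to 140, y -100 to 100 mm, top 12 mm up. Rear deck: x -20 to 122, y -55 to 55; two guide rails on it, 66.5 mm high, x -15 to 122, |y| 35 to 55, 70 mm free between them
- groove_mouth (a point): left (+y), open end of the V-groove, on the dowel's axis, at jig x = -50, y = 70 mm, 42 mm above the table. V-block (aluminium): jig x -80 to -20, y -70 to 70, top 42 mm above the table; its 90-degree V-groove, 22 mm wide and 11 mm deep, runs along y at x = -50 from here to the end stop. Axes as the jig's
- stop_face (a point): point on the end stop's face where the dowel's axis meets it, at jig x = -50, y = -70 mm, 42 mm above the table. The stop (dark steel, 44 mm along x, 14 mm thick, top 64 mm above the table) closes the right (-y) end of the groove. Axes as the jig's
- front_bar (a point): middle of the top edge of the front bar's rear face, where the plate's nose comes to rest: jig x = -80, y = 0, 60 mm above the table. The bar (dark steel) is 110 mm along y and 15 mm thick. Axes as the jig's
- bush_plate (a joint): how far the sliding plate's nose stands back from the front bar, m: 0 = home, 0.072 = fully back. It slides along the jig's x only, with about 2 N of drag however hard it is pressed, and stays put. Flat steel plate 120 (x) by 80 by 6 mm, top 60 mm above the table, held down by the rails; three brass bushes near its nose, rubber pad on its rear half. It passes 3.7 mm above the dowel
- pad (a point): centre of the top of the black ribbed rubber pad (40 mm along x by 50 mm along y, flush with the plate), 87 mm behind the plate's nose and 60 mm above the table; it moves with the plate. Axes as the jig's
- dowel_mid (a point): centre of the wooden dowel, a round rod 16 mm thick and 170 mm long, 20 to 45 g, loose in the V-groove with its axis 42 mm above the table; y runs along the rod, +y towards its free end. At the start its right end is 15 to 45 mm short of the stop. Its left end stands out beyond the V-block, still by 30 mm when it is home
- dowel_inner (a point): centre of the dowel's right end face (the one that goes against the end stop), 85 mm from dowel_mid; axes as the dowel's
- dowel_outer (a point): centre of the dowel's left end face (the free, protruding one), 85 mm from dowel_mid, 30 mm above the base board; axes as the dowel's
- tape: bystander: green roll of tape lying flat, 72 mm across, 24 mm high; origin under its centre
- wire_coil: bystander: coil of wire lying flat, 78 mm across, 20 mm high; origin under its centre
- bead_box: bystander: open clear box of beads, 120 x 85 x 45 mm; origin under its centre
- pliers: bystander: red-handled pliers lying flat, about 155 mm long, 12 mm high; origin at the pivot, at table height, jaws along its x axis
There are look-alikes about, which are no part of the job. Of the things that look like the part that bears dowel_mid, the smallest one is meant.

How it is judged:
At the end, for the whole second after the job is handed in: The bush plate is within 2 mm of fully home on the front bar and at rest, and the dowel lies in its V-groove (parallel to it within 0.04 rad, its end within 5 mm of the contact point on the stop) with its end within 2 mm of the end stop (value of joint bush_plate below 0.002 m and y of dowel_inner in the frame of stop_face below 0.002 m and distance between dowel_inner and stop_face below 0.005 m and angle between the y axis of dowel_mid and the y axis of stop_face, either way round below 0.04 rad and velocity of joint bush_plate between -0.01 and 0.01 m/s); the robot touches nothing.
It fails at once if a bystander (tape, wire coil, bead box or pliers) is moved more than 20 mm (distance of any of tape, wire_coil, bead_box, pliers from where it was at the start of the episode above 0.02 m).
It also fails if it takes over 40 s, if anything falls off the work surface, if the arm or the gripper's body presses on something with over 40 N, if the wrist force passes 120 N, or if a joint passes its speed limit or range.

## Working session

There is one attempt and no reset: what is moved stays moved. The work goes in short steps, Python scripts to look and compute and a tool call to move; the robot and the scene stay as the last step left them, time stands still between calls to the robot, and variables do not carry over. Pictures are saved under pics/ and viewed, at most 10 in all, crops included, and the job is handed in when it is done.

Besides the shell and the picture viewer there is one more tool, called after "Call:" as a command line: name --argument value ..., lists and objects as JSON in quotes. carry_out: Moves the arm, as the interface text tells. Its arguments: {"type":"object","properties":{"commands":{"type":"array"},"grip":{"type":"number"},"force":{"type":"number"}},"required":["commands"]}

```bash
mkdir -p pics
cat > h.py <<'E'
import numpy as np, cv2
from scipy.spatial.transform import Rotation as R
from station import readout, vision, arm
def cal(n):
    c=vision.calibration(n); f=200/np.tan(np.radians(c["fovy"])/2)
    K=np.array([[f,0,c["cx"]],[0,f,c["cy"]],[0,0,1]])
    if "mount" in c:
        s=readout.get_state(); T=np.eye(4); T[:3,:3]=R.from_euler('xyz',s["ee_rot"]).as_matrix() if len(s["ee_rot"])==3 else np.array(s["ee_rot"]); T[:3,3]=s["eef_pos"]
        T=T@np.array(c["mount"])
    else:
        a=np.array(c["attitude"]); T=np.eye(4); T[:3,:3]=R.from_euler('xyz',a).as_matrix() if a.shape==(3,) else a; T[:3,3]=c["origin"]
    return K,np.array(c["dist"]),T
def pts(cm,depth,mask):
    K,d,T=cm; v,u=np.nonzero(mask&(depth>0)); z=depth[v,u]
    n=cv2.undistortPoints(np.stack([u,v],1).astype(float)[:,None],K,d)[:,0]
    P=np.c_[n*z[:,None],z]
    return P@T[:3,:3].T+T[:3,3]
def atz(cm,uv,z):
    K,d,T=cm; n=cv2.undistortPoints(np.array(uv,float).reshape(-1,1,2),K,d)[:,0]
    r=np.c_[n,np.ones(len(n))]@T[:3,:3].T
    return T[:3,3]+r*((z-T[2,3])/r[:,2])[:,None]
def proj(cm,P):
    K,d,T=cm; Q=(np.array(P)-T[:3,3])@T[:3,:3]
    return cv2.projectPoints(Q,np.zeros(3),np.zeros(3),K,d)[0][:,0]
E
python3 - <<'E'
from h import *
np.set_printoptions(precision=4,suppress=True)
print(readout.get_state()); 
im=[]
for n in ["top","side"]:
    print(n,vision.calibration(n)); c=cal(n)
    p,d=vision.grab_frame(n); im.append(p)
    for l in ["jig","dowel_mid","bush_plate","pad","tape","wire_coil","bead_box","pliers"]:
        for r in vision.trace(l,n):
            P=pts(c,d,r["pixels"])
            print(n,l,round(r["score"],2),np.round(r["position"]),r["pixels"].sum(),np.median(P,0) if len(P) else None, np.percentile(P,[2,98],axis=0).ravel() if len(P) else None)
    cv2.imwrite(f"pics/{n}.png",p[:,:,::-1])
E
```

```text
{'t': 0.0, 'q': array([ 1.6291,  0.3594,  0.0111, -0.0003, -1.2241, -0.2881]), 'qd': array([ 0.0006,  0.0001, -0.0007,  0.0001, -0.0002, -0.001 ]), 'joint_efforts': array([  0.0006, -58.2718,  29.3067,   6.9979,   0.0071,  -0.0001]), 'eef_pos': array([0.1537, 0.6568, 0.2506]), 'ee_rot': array([ 3.1399, -0.0002, -0.2299]), 'force': array([ 0.1862, -0.3446, -0.2029]), 'moment': array([-0.0118, -0.0091,  0.0528]), 'gripper_force': 0.0, 'width': 0.08785524947694864}
top {'fovy': 53.351517151244416, 'cx': 322.8764525714931, 'cy': 198.79523948102624, 'dist': array([-0.0652,  0.    ,  0.    ,  0.    ,  0.    ]), 'origin': array([0.3816, 0.078 , 0.8244]), 'attitude': array([-2.9459, -0.017 , -1.5466])}
top jig 0.73 [172. 348.] 10578 [0.5942 0.0129 0.0409] [ 0.4788 -0.0851  0.0086  0.715   0.1092  0.0671]
top dowel_mid 0.87 [292. 245.] 1313 [0.3492 0.2189 0.0186] [ 0.3234  0.1117 -0.0006  0.376   0.3231  0.0225]
top dowel_mid 0.59 [193. 323.] 688 [0.5442 0.0724 0.048 ] [ 0.5321 -0.0096  0.0355  0.5562  0.1524  0.0518]
top dowel_mid 0.57 [318. 427.] 1415 [ 0.3053 -0.1488  0.0183] [ 0.2033 -0.1
[... 1509 characters left out ...]
0391  0.0413] [ 0.4784 -0.0916  0.0047  0.7118  0.0825  0.067 ]
side bush_plate 0.62 [210. 392.] 1472 [0.634  0.0111 0.0599] [ 0.5756 -0.0209  0.0554  0.6932  0.046   0.0619]
side pad 0.9 [212. 395.] 1498 [0.6346 0.011  0.0599] [ 0.5748 -0.0209  0.0542  0.6941  0.0456  0.062 ]
side tape 0.61 [286. 448.] 1043 [ 0.6681 -0.1603  0.0199] [ 0.6338 -0.1917  0.0014  0.7009 -0.1251  0.0251]
side wire_coil 0.86 [303. 376.] 1067 [ 0.5321 -0.1694  0.018 ] [ 0.4948 -0.2038 -0.      0.5668 -0.1322  0.0215]
side bead_box 0.95 [168. 393.] 1987 [0.695  0.1849 0.0241] [0.6348 0.1361 0.0012 0.7589 0.2349 0.045 ]
side pliers 0.9 [150. 328.] 435 [0.5686 0.3046 0.0082] [0.4999 0.2928 0.0001 0.6507 0.3331 0.0122]
```

Run:
```python
from h import *
np.set_printoptions(precision=4,suppress=True)
p,d=vision.grab_frame("top"); c=cal("top")
# dowel
for r in vision.trace("dowel_mid","top"):
    if abs(r["position"][0]-193)<8 and abs(r["position"][1]-323)<15:
        P=pts(c,d,r["pixels"]); P=P[(P[:,2]>.044)&(P[:,2]<.054)]
        m=P[:,:2].mean(0); _,_,V=np.linalg.svd(P[:,:2]-m); a=V[0]*np.sign(V[0,1]); s=(P[:,:2]-m)@a
        print("dowel axis",a,np.degrees(np.arctan2(-a[0],a[1])),"ends",m+a*s.min(),m+a*s.max(),P[:,2].max(),np.ptp(s))
A=pts(c,d,np.ones((400,640),bool)); A=A[(A[:,0]>.42)&(A[:,0]<.78)&(abs(A[:,1])<.16)]
for nm,lo,hi in [("board",.009,.015),("vblock",.0395,.0445),("plate/bar",.057,.0625),("stop",.0625,.0655),("rails",.0655,.070)]:
    Q=A[(A[:,2]>lo)&(A[:,2]<hi)][:,:2].astype(np.float32); print(nm,len(Q),cv2.minAreaRect(Q),np.percentile(Q,[1,99],axis=0).ravel())
v=p[90:310,220:540]; cv2.imwrite("pics/topc.png",cv2.resize(v,None,fx=2.5,fy=2.5,interpolation=cv2.INTER_CUBIC)[:,:,::-1])
```

```text
dowel axis [0.0897 0.996 ] -5.145138434887683 ends [ 0.5371 -0.0096] [0.5521 0.1567] 0.052630050510626636 0.16696621423978222
board 4110 ((0.6059747934341431, 0.002134755253791809), (0.33467745780944824, 0.2628363370895386), 85.26554870605469) [ 0.473  -0.1317  0.7294  0.155 ]
vblock 1397 ((0.5932430028915405, 0.08992167562246323), (0.3326238989830017, 0.15721797943115234), 46.160850524902344) [ 0.4968 -0.0525  0.7344  0.1528]
plate/bar 2448 ((0.6020551919937134, -0.002856053411960602), (0.13906164467334747, 0.21631085872650146), 85.02363586425781) [ 0.4953 -0.0589  0.7084  0.0679]
stop 609 ((0.6111579537391663, 0.004772081971168518), (0.2138775885105133, 0.13136471807956696), 5.6320414543151855) [ 0.5136 -0.0647  0.7117  0.0662]
rails 814 ((0.6132182478904724, -0.002575702965259552), (0.13684923946857452, 0.19074685871601105), 85.25173950195312) [ 0.5468 -0.0521  0.7089  0.0657]
```

View pics/topc.png

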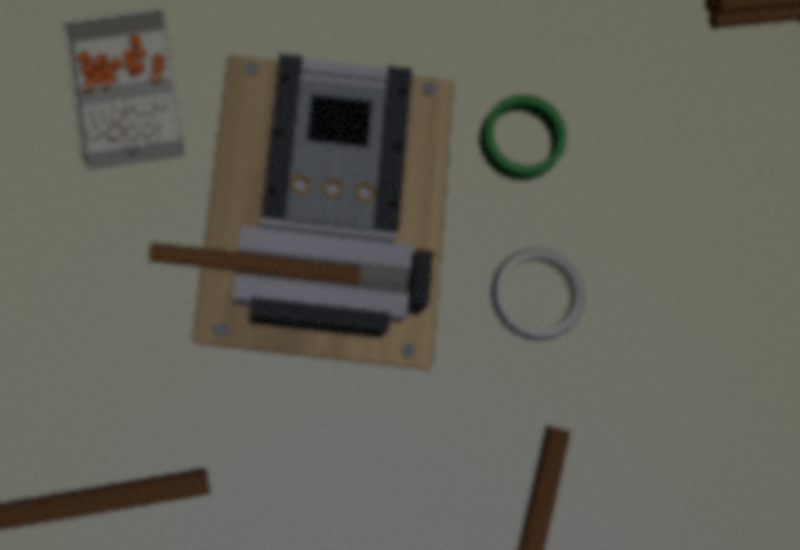

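The picture shows the jig with its dowel: left end (152,252), right end (360,272), about 40 mm short of the stop at (418,280). The pad is at (340,120), and the three look-alike dowels lie well off the jig. Every measured height matches the values given.

Call:
carry_out --commands '[{"dp": [0.0497, 0.0358, 0], "rotation": [0, 0, 0]}, {"dp": [0.0497, 0.0358, 0], "rotation": [0, 0, 0]}, {"dp": [0.0497, 0.0358, 0], "rotation": [0, 0, 0]}, {"dp": [0.0497, 0.0358, 0], "rotation": [0, 0, 0]}, {"dp": [0.0497, 0.0358, 0], "rotation": [0, 0, 0]}, {"dp": [0.0497, 0.0358, 0], "rotation": [0, 0, 0]}, {"dp": [0.0497, 0.0358, 0], "rotation": [0, 0, 0]}, {"dp": [0.0497, 0.0358, 0], "rotation": [0, 0, 0]}]' --grip 0

```text
t: 2.0
eef_pos: [0.4768, 0.2863, 0.252]
ee_rot: [-3.141, -0.001, -0.229]
force: [-0.1, -0.3, -0.1]
width: 0.0133
gripper_force: 0.0
```

Call:
carry_out --commands '[{"dp": [0.0497, 0.0358, 0], "rotation": [0, 0, 0]}, {"dp": [0.0497, 0.0358, 0], "rotation": [0, 0, 0]}, {"dp": [0, 0, 0], "rotation": [0, 0, 10.3]}, {"dp": [0, 0, 0], "rotation": [0, 0, 10.3]}, {"dp": [0, 0, 0], "rotation": [0, 0, 10.3]}, {"dp": [0, 0, 0], "rotation": [0, 0, 10.3]}, {"dp": [0, 0, 0], "rotation": [0, 0, 10.3]}, {"dp": [0, 0, 0], "rotation": [0, 0, 10.3]}]'

```text
t: 3.0
eef_pos: [0.5562, 0.1954, 0.2516]
ee_rot: [-3.141, 0.0, -1.314]
force: [0.1, 0.5, 0.6]
width: 0.0002
gripper_force: 0.0
```

Call:
carry_out --commands '[{"dp": [0, 0, 0], "rotation": [0, 0, 10.2]}, {"dp": [0, 0, 0], "rotation": [0, 0, 9.9]}, {"dp": [0, 0, 0], "rotation": [0, 0, 0]}, {"dp": [0, 0, 0], "rotation": [0, 0, 0]}]'

```text
t: 3.5
eef_pos: [0.5562, 0.1954, 0.2516]
ee_rot: [-3.141, 0.0, -1.655]
force: [0.1, -0.2, 0.5]
width: 0.0004
gripper_force: 0.0
```

Run:
```python
from h import *
np.set_printoptions(precision=4,suppress=True)
s=readout.get_state(); c=cal("wrist"); p,d=vision.grab_frame("wrist"); print(c[2])
for l in ["dowel_mid","bush_plate"]:
    for r in vision.trace(l,"wrist"):
        P=pts(c,d,r["pixels"])
        print(l,round(r["score"],2),np.round(r["position"]),r["pixels"].sum(),np.median(P,0) if len(P) else None)
        P=P[(P[:,2]>.044)&(P[:,2]<.064)]
        if len(P)<50: continue
        m=P[:,:2].mean(0); _,_,V=np.linalg.svd(P[:,:2]-m); a=V[0]*np.sign(V[0,1]); q=(P[:,:2]-m)@a
        print("  axis",a,m+a*q.min(),m+a*q.max(),np.ptp(q), cv2.minAreaRect(P[:,:2].astype(np.float32)))
cv2.imwrite("pics/w.png",p[:,:,::-1])
```

```text
[[-0.9965  0.0796  0.0245  0.5483]
 [ 0.0833  0.95    0.3009  0.1141]
 [ 0.0007  0.3019 -0.9533  0.3849]
 [ 0.      0.      0.      1.    ]]
dowel_mid 0.89 [167. 494.] 3750 [0.354  0.2044 0.0198]
dowel_mid 0.68 [ 71. 325.] 2342 [0.5444 0.086  0.0489]
  axis [0.0845 0.9964] [0.5391 0.0246] [0.5504 0.158 ] 0.13386724504431352 ((0.544780433177948, 0.09130258113145828), (0.13387082517147064, 0.01583057828247547), 85.16709899902344)
bush_plate 0.83 [ 13. 221.] 3885 [0.6346 0.0321 0.0602]
  axis [-0.9965  0.0831] [0.6986 0.0267] [0.574  0.0371] 0.12508243963525725 ((0.636436939239502, 0.034409116953611374), (0.029338594526052475, 0.12499324232339859), 85.9197998046875)
bush_plate 0.25 [ 48. 256.] 23066 [0.6097 0.0621 0.0421]
  axis [-0.9912  0.1326] [0.7125 0.0255] [0.4958 0.0545] 0.2186020670898261 ((0.6065133213996887, 0.0649455115199089), (0.09028566628694534, 0.2176029235124588), 85.06556701660156)
```

View pics/w.png

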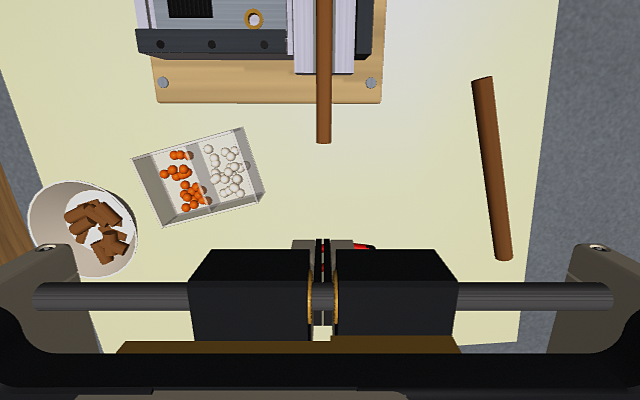

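The dowel's free end is at about (322,140) px, or world (0.550, 0.158). The tool is already square to it, so I'll go down beside that end and push.

Call:
carry_out --commands '[{"dp": [0, 0.0026, 0.05], "rotation": [0, 0, 0]}, {"dp": [0, 0, 0.05], "rotation": [0, 0, 0]}, {"dp": [0, 0, 0.05], "rotation": [0, 0, 0]}, {"dp": [0, 0, 0.042], "rotation": [0, 0, 0]}, {"dp": [0, 0, 0], "rotation": [0, 0, 0]}, {"dp": [0, 0, 0], "rotation": [0, 0, 0]}]'

```text
t: 4.4
eef_pos: [0.5546, 0.1962, 0.0611]
ee_rot: [-3.14, 0.001, -1.658]
force: [-0.5, 0.1, 0.2]
width: 0.0002
gripper_force: 0.0
```

Call:
carry_out --commands '[{"dp": [0.01, 0, 0], "rotation": [0, 0, 0]}, {"dp": [0.01, 0, 0], "rotation": [0, 0, 0]}, {"dp": [0.006, 0, 0], "rotation": [0, 0, 0]}, {"dp": [0.006, 0, 0], "rotation": [0, 0, 0]}, {"dp": [0.006, 0, 0], "rotation": [0, 0, 0]}, {"dp": [0.006, 0, 0], "rotation": [0, 0, 0]}, {"dp": [0.006, 0, 0], "rotation": [0, 0, 0]}, {"dp": [0.006, 0, 0], "rotation": [0, 0, 0]}]'

```text
t: 5.4
eef_pos: [0.5487, 0.1396, 0.0595]
ee_rot: [-3.142, 0.0, -1.659]
force: [-0.3, 0.3, 0.4]
width: 0.0006
gripper_force: 0.4
```

Call:
carry_out --commands '[{"dp": [0.003, 0, 0], "rotation": [0, 0, 0]}, {"dp": [0.003, 0, 0], "rotation": [0, 0, 0]}, {"dp": [0.002, 0, 0], "rotation": [0, 0, 0]}, {"dp": [0, 0, 0], "rotation": [0, 0, 0]}]'

```text
t: 5.9
eef_pos: [0.5477, 0.1317, 0.0595]
ee_rot: [3.141, -0.0, -1.659]
force: [0.0, -0.1, -0.5]
width: 0.0002
gripper_force: 0.0
```

Run:
```python
from h import *
p,d=vision.grab_frame("side"); print(readout.get_state()["force"])
v=p[150:290,290:490]; cv2.imwrite("pics/s2.png",cv2.resize(v,None,fx=4,fy=4,interpolation=cv2.INTER_CUBIC)[:,:,::-1])
```

```text
[0.18638577 0.40167555 0.61115932]
```

View pics/s2.png

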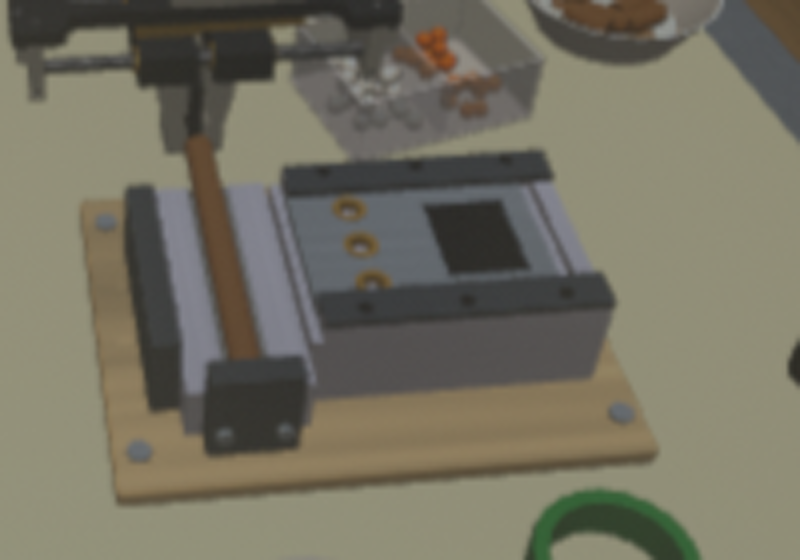

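The fingers are on the dowel's free end (198,140), and its right end is now close to the stop (245,355). I'll keep pushing gently until the force rises.

Call:
carry_out --commands '[{"dp": [0.002, 0, 0], "rotation": [0, 0, 0]}, {"dp": [0.002, 0, 0], "rotation": [0, 0, 0]}, {"dp": [0, 0, 0], "rotation": [0, 0, 0]}]'

```text
t: 6.32
eef_pos: [0.5477, 0.1284, 0.0596]
ee_rot: [-3.141, 0.001, -1.659]
force: [-0.6, 3.7, 0.5]
width: 0.0004
gripper_force: 1.9
```

Call:
carry_out --commands '[{"dp": [0.002, 0, 0], "rotation": [0, 0, 0]}, {"dp": [0, 0, 0], "rotation": [0, 0, 0]}]'

```text
t: 6.58
eef_pos: [0.5482, 0.1282, 0.06]
ee_rot: [-3.14, 0.003, -1.659]
force: [-3.5, 10.3, 1.0]
width: 0.0004
gripper_force: 5.7
```

Call:
carry_out --commands '[{"dp": [0.001, 0, 0], "rotation": [0, 0, 0]}, {"dp": [0, 0, 0], "rotation": [0, 0, 0]}]'

```text
t: 6.82
eef_pos: [0.5483, 0.128, 0.0602]
ee_rot: [-3.139, 0.004, -1.659]
force: [-2.9, 16.3, 1.9]
width: 0.0005
gripper_force: 7.6
```

Call:
carry_out --commands '[{"dp": [-0.006, 0, 0], "rotation": [0, 0, 0]}, {"dp": [-0.024, 0, 0], "rotation": [0, 0, 0]}, {"dp": [0, 0, -0.05], "rotation": [0, 0, 0]}, {"dp": [0, 0, -0.03], "rotation": [0, 0, 0]}, {"dp": [0.034, -0.031, 0], "rotation": [0, 0, 0]}, {"dp": [0.034, -0.031, 0], "rotation": [0, 0, 0]}, {"dp": [0.034, -0.031, 0], "rotation": [0, 0, 0]}, {"dp": [0.034, -0.03, 0], "rotation": [0, 0, 0]}]'

```text
t: 7.82
eef_pos: [0.6615, 0.0078, 0.1394]
ee_rot: [3.141, -0.001, -1.659]
force: [0.5, 0.5, -0.0]
width: 0.0004
gripper_force: 0.0
```

Call:
carry_out --commands '[{"dp": [0, 0, 0], "rotation": [0, 0, 0]}, {"dp": [0, 0, 0], "rotation": [0, 0, 0]}]'

```text
t: 8.07
eef_pos: [0.6602, 0.0087, 0.139]
ee_rot: [3.14, -0.0, -1.66]
force: [-0.8, 0.4, 0.1]
width: 0.0007
gripper_force: 0.0
```

Run:
```python
from h import *
np.set_printoptions(precision=4,suppress=True)
ims=[]
for n in ["side","top"]:
    p,d=vision.grab_frame(n); s=readout.get_state(); e=np.array(s["eef_pos"]); q=proj(cal(n),[e+[0,0,-.025],[.6615,.0079,.06]]); print(n,q)
    o=(290,130) if n=="side" else (250,90)
    v=cv2.resize(p[o[1]:o[1]+150,o[0]:o[0]+200],None,fx=3.9,fy=1.95*2,interpolation=cv2.INTER_CUBIC)
    for k,col in zip(q,[(255,0,0),(0,255,0)]): cv2.circle(v,tuple(int(x) for x in (k-o)*3.9),4,col,1)
    ims.append(cv2.resize(v,None,fx=.51,fy=.51) if 0 else v)
cv2.imwrite("pics/pad.png",cv2.resize(np.hstack(ims),(800,300),interpolation=cv2.INTER_AREA)[:,:,::-1]); print(e,s["force"])
```

```text
side [[412.0824 187.1787]
 [408.2493 208.7161]]
top [[356.333  128.4508]
 [354.418  137.6443]]
[0.66   0.0094 0.1395] [-0.0533  0.7694 -0.1698]
```

View pics/pad.png

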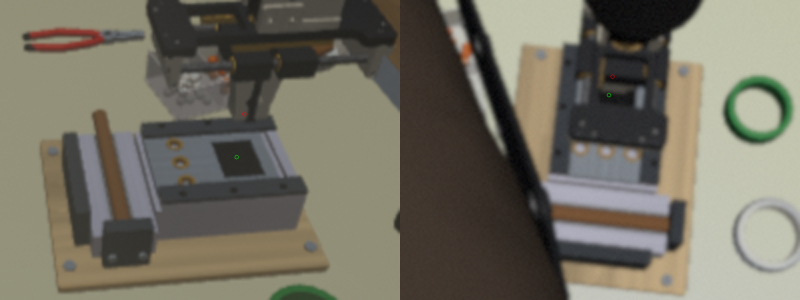

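The projected target (236,157 in the side half) sits on the pad, the dowel is against the stop, and the closed fingertips hang above the pad. Next I'll lower onto it.

Call:
carry_out --commands '[{"dp": [0, 0, 0.035], "rotation": [0, 0, 0]}, {"dp": [0, 0, 0.013], "rotation": [0, 0, 0]}, {"dp": [0, 0, 0.003], "rotation": [0, 0, 0]}, {"dp": [0, 0, 0.002], "rotation": [0, 0, 0]}, {"dp": [0, 0, 0], "rotation": [0, 0, 0]}]'

```text
t: 8.8
eef_pos: [0.6609, 0.0087, 0.0874]
ee_rot: [-3.14, 0.0, -1.659]
force: [-0.8, 0.3, -0.0]
width: 0.0009
gripper_force: 0.0
```

Call:
carry_out --commands '[{"dp": [0, 0, 0.002], "rotation": [0, 0, 0]}, {"dp": [0, 0, 0], "rotation": [0, 0, 0]}]'

```text
t: 9.05
eef_pos: [0.6611, 0.0086, 0.0854]
ee_rot: [-3.14, 0.0, -1.659]
force: [-0.1, 0.7, 3.5]
width: 0.0005
gripper_force: 1.7
```

Call:
carry_out --commands '[{"dp": [0, 0, 0.001], "rotation": [0, 0, 0]}, {"dp": [0, 0, 0], "rotation": [0, 0, 0]}]'

```text
t: 9.3
eef_pos: [0.6616, 0.0085, 0.0853]
ee_rot: [-3.139, 0.0, -1.659]
force: [-1.7, 0.2, 9.1]
width: 0.0003
gripper_force: 4.6
```

Call:
carry_out --commands '[{"dp": [0, 0.002, 0.0005], "rotation": [0, 0, 0]}, {"dp": [0, 0.004, 0], "rotation": [0, 0, 0]}, {"dp": [0, 0.005, 0], "rotation": [0, 0, 0]}, {"dp": [0, 0.005, 0], "rotation": [0, 0, 0]}, {"dp": [0, 0, 0], "rotation": [0, 0, 0]}]'

```text
t: 9.93
eef_pos: [0.6461, 0.0099, 0.0853]
ee_rot: [-3.137, 0.0, -1.658]
force: [-0.4, -0.6, 10.6]
width: 0.0004
gripper_force: 5.3
```

Call:
carry_out --commands '[{"dp": [0, 0.006, 0], "rotation": [0, 0, 0]}, {"dp": [0, 0.006, 0], "rotation": [0, 0, 0]}, {"dp": [0, 0.006, 0], "rotation": [0, 0, 0]}, {"dp": [0, 0.006, 0], "rotation": [0, 0, 0]}, {"dp": [0, 0.006, 0], "rotation": [0, 0, 0]}, {"dp": [0, 0.006, 0], "rotation": [0, 0, 0]}, {"dp": [0, 0, 0], "rotation": [0, 0, 0]}]'

```text
t: 10.8
eef_pos: [0.6101, 0.0131, 0.0852]
ee_rot: [-3.138, 0.0, -1.658]
force: [-1.7, -1.2, 11.6]
width: 0.0005
gripper_force: 5.9
```

Call:
carry_out --commands '[{"dp": [0, 0.005, 0], "rotation": [0, 0, 0]}, {"dp": [0, 0.005, 0], "rotation": [0, 0, 0]}, {"dp": [0, 0.002, 0], "rotation": [0, 0, 0]}, {"dp": [0, 0, 0], "rotation": [0, 0, 0]}]'

```text
t: 11.3
eef_pos: [0.5986, 0.0141, 0.0853]
ee_rot: [-3.137, 0.0, -1.658]
force: [1.1, -2.6, 10.7]
width: 0.0004
gripper_force: 5.6
```

Call:
carry_out --commands '[{"dp": [0, 0.002, 0], "rotation": [0, 0, 0]}, {"dp": [0, 0.002, 0], "rotation": [0, 0, 0]}, {"dp": [0, 0, 0], "rotation": [0, 0, 0]}]'

```text
t: 11.68
eef_pos: [0.5956, 0.0146, 0.0853]
ee_rot: [-3.136, 0.001, -1.658]
force: [3.5, -2.4, 8.0]
width: 0.0003
gripper_force: 4.1
```

Call:
carry_out --commands '[{"dp": [0, 0.002, 0], "rotation": [0, 0, 0]}, {"dp": [0, 0, 0], "rotation": [0, 0, 0]}]'

```text
t: 11.92
eef_pos: [0.5939, 0.015, 0.0853]
ee_rot: [-3.135, 0.001, -1.658]
force: [5.0, -1.3, 7.6]
width: 0.0002
gripper_force: 3.7
```

Call:
carry_out --commands '[{"dp": [0, 0.002, 0], "rotation": [0, 0, 0]}, {"dp": [0, 0, 0], "rotation": [0, 0, 0]}]'

```text
t: 12.18
eef_pos: [0.592, 0.0153, 0.0853]
ee_rot: [-3.135, 0.002, -1.658]
force: [5.1, -1.3, 7.6]
width: 0.0004
gripper_force: 3.6
```

The pull force rose to about 5 N and then levelled off while the fingers kept moving. That looks like slipping with the plate home, so I'll lift and check.

Call:
carry_out --commands '[{"dp": [0, 0, -0.006], "rotation": [0, 0, 0]}, {"dp": [0, 0, -0.05], "rotation": [0, 0, 0]}, {"dp": [0, -0.05, -0.05], "rotation": [0, 0, 0]}, {"dp": [0, -0.05, -0.03], "rotation": [0, 0, 0]}, {"dp": [0, 0, 0], "rotation": [0, 0, 0]}, {"dp": [0, 0, 0], "rotation": [0, 0, 0]}]'

```text
t: 12.92
eef_pos: [0.6815, 0.0064, 0.2121]
ee_rot: [3.139, -0.0, -1.66]
force: [-0.0, 0.9, -0.7]
width: 0.0006
gripper_force: 0.0
```

Run:
```python
from h import *
np.set_printoptions(precision=4,suppress=True)
p,d=vision.grab_frame("side"); s=readout.get_state(); print(s["eef_pos"],s["force"],s["width"]); c=cal("side")
xj=np.array([.9964,-.0853]); yj=np.array([.0853,.9964])
for l in ["bush_plate","dowel_mid"]:
    for r in vision.trace(l,"side"):
        P=pts(c,d,r["pixels"]); P=P[(P[:,2]>.046)&(P[:,2]<.063)]
        if len(P)<30: continue
        Q=P[:,:2]-[.5448,.0913]; print(l,r["score"],r["position"],"xj",np.percentile(Q@xj,[1,50,99])-.05,"yj",np.percentile(Q@yj,[1,50,99]))
v=p[140:290,290:490]; cv2.imwrite("pics/s3.png",cv2.resize(v,None,fx=4,fy=4,interpolation=cv2.INTER_CUBIC)[:,:,::-1])
```

```text
[0.6812 0.0064 0.212 ] [-0.3065  0.7866 -0.4595] 0.0004225914876249585
bush_plate 0.79 [211.7, 358.4] xj [-0.0772 -0.0249  0.0412] yj [-0.1147 -0.0758 -0.0357]
```

View pics/s3.png

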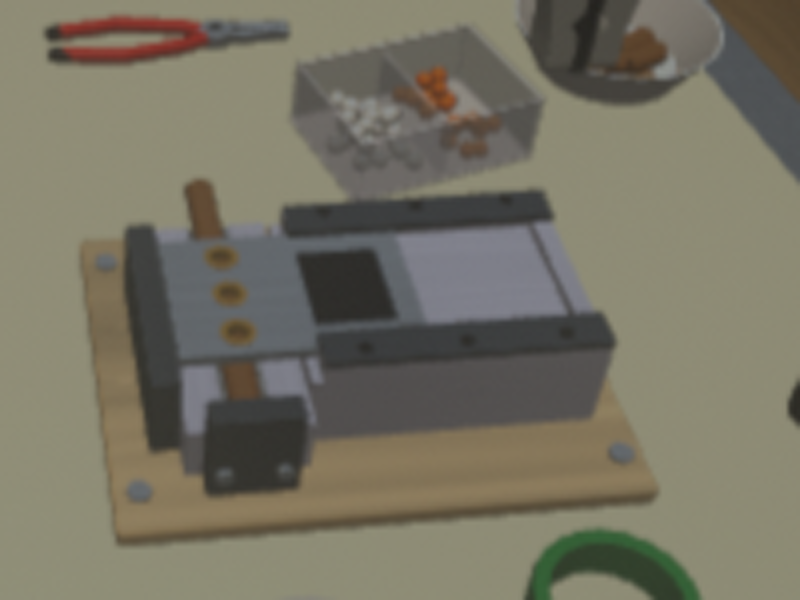

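The plate's nose meets the front bar (165,350), the bushes are over the dowel, and the dowel's end meets the stop (245,395). The bystanders have not moved, and the arm is clear. Both contacts were also confirmed by force: 16 N at the stop, and 5 N against 2 N of drag at the bar.

```bash
python3 -c "
from station import arm; print(arm.job_done())"
```

```text
the job is handed in; nothing more can be done
None
```

I handed the job in at about 13 s with the dowel pushed up against the end stop, the bush plate home on the front bar, the bystanders in view unmoved, and the arm clear; the station returned no verdict.

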